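# Lay a blown vase down in its cradle

## Robot

A 6-joint arm with a two-finger parallel gripper is mounted at the origin on the work surface. World frame = base frame: x ahead of the robot, y to its left, z up, the work surface at z = 0. Lengths are in m, angles in rad, forces in N, time in s.
With the tool pointing down it reaches from about 0.325 to 0.85 m from the base axis. Payload 15.5 kg.
Tool frame: the origin (TCP) lies midway between the tips of the shut fingers; the grasp point (between the pads) lies 19 mm behind it; z points along the fingers, y is the line along which they close (so a half turn about z gives the same grasp; the last joint's range is limited). The gripper opens to 91 mm and grips with 3 to 60 N. Pads are 32 mm wide; open, the fingers measure 118 mm over their backs; the gripper's body (76 mm by 178 mm) begins 60 mm behind the grasp point.
Start: joints at [-1.296, 0.494, 1.345, -0, 1.302, -0.096], TCP at [0.226, -0.583, 0.214] pointing down, gripper open.
Joint ranges: [-2.91, 2.91], [-0.82, 2.16], [0.22, 2.67], [-1.22, 4.37], [0.12, 2.79], [-3.08, 3.08]. Speed limits (rad/s): [1.89, 1.89, 2.57, 3.01, 3.01, 3.01].

## Interface

Orientations are given as a unit quaternion [x, y, z, w].
In Python, from cell import bot gives the robot as it stands.
- The arm moves only by the tool move_arm, never from a script. Its argument "plan" is a list of rows, each an object with "travel": the shift along the tool's x, y, z in mm, a list of three; "rotation": the turn, a rotation vector about the tool's x, y, z in degrees, a list of three. A call has 1 to 20 rows; each row shifts and turns the commanded pose from where the row before left it, along the tool's axes as they then stand; what a row does not reach is not made up. A row lasts 1/8 s, in which the tool goes at most 62.5 mm and 10.7 degrees, less where a joint would pass 70% of its speed; a pose out of reach is approached as far as the arm can. A call with a gripper value outside its range is refused whole. "jaw" is the opening, from 0 (shut) to 1 (fully open), set as the call begins (left out, the last holds). The fingers move at their own pace and stop on an object; "newtons" is the grip in N (left out, the last holds). Time passes only in rows, so rows that do not move let the fingers close. It gives the time, the measured TCP pose, the force, the opening and the grip force at its end, in the units of the state.
- bot.observe(): the state, without advancing time (a new reading comes with each control period).
- bot.read_camera(name): name is "side" or "top" or "wrist"; returns a dict with "color" (400x640x3 uint8, red, green, blue), "fx", "fy", "cx", "cy" (pixels), "T" (4x4, takes a point from camera to world coordinates). Camera axes: x right, y down, z forward; pixel columns grow to the right and rows downward; lengths in m; the calibration is good to about 2 mm. A picture is of the moment at which its call begins. There is no depth.
- bot.sign_off(): hands the job in; it is judged then, once.
Trained networks look in a picture, given as the dict that the camera call returned (one of the last four; its "shot" number tells which), for a name from the list of things; names that differ only in an ending like _2 or _b are one class to them, and where a whole thing is asked for, a point or a joint stands for the part that bears it (a point fixed in the world has none). Each returns a list of dicts, best first, with "conf" (0 to 1); they miss things now and then, are a little off and sometimes report something else, mostly with a low value. They report only what shows in the picture. A call takes as long as a camera call. They do not tell look-alikes from the thing itself.
- bot.outline_of(name, picture): "region" (400x640 bool, what is visible of it) and "bbox" ([left, top, width, height] in pixels, round what is visible of it).
The state is a dict: "time_s": time; "joints": joint angles; "joint_velocities": joint speeds; "joint_efforts": joint torques, N m; "tcp_pos": TCP position; "eef_rot": TCP orientation; "contact_force": force on the tool from outside, world axes, zero at the start; "torque": the same for the moment, N m; "finger_gap": finger opening in m; "gripper_force": force on a finger pad.
Only numpy, scipy, OpenCV 4.12 (cv2) and the standard library are available. Lean on these libraries where they do the work, as an engineer would, in place of code of your own. Each camera call takes 0.05 s, during which the arm holds its last target. There are 200 camera calls.

## Task

Lay the tall glass vase on its side in the cork-lined cradle, ready for its foot to be ground: first push the cradle up to the standing vase until the low bar across the cradle's end butts against the vase's foot. Then, with fingertips only, tip the vase over that bar towards the cradle and support it all the way down, so that it settles gently along the two rails and at no moment falls; its foot ends just past the bar and its mouth overhangs the other end. Pinch and lift nothing, and leave the jar, the tumbler and the wooden block where they stand.

Things in the scene. Friction and masses are not known exactly. Their poses are not given: they have to be found in the camera images.
- vase: Opaque amber glass cylinder vase, standing at the start: outside diameter 80 mm, height 220 mm, wall 4 mm, bottom 10 mm thick, 0.43 to 0.78 kg, centre of mass about 82 mm above the foot. It balances at about 26 degrees of lean; beyond that it falls by itself unless held back. Origin: centre of the foot's underside; z along its axis to the mouth. It is round: its yaw means nothing.
- vase_mouth (a point): Centre of the vase's open round mouth, 72 mm wide inside, on its axis 220 mm from the foot. Axes as the vase. Fingertips put into the mouth can draw the vase over by the wall nearer the cradle, and past balance hold it back from inside by the opposite wall, which becomes the upper one.
- cradle: Low loose cradle (0.9 kg, slides at 4 to 7 N). Steel base plate 150 x 92 x 6 mm; two wooden rails with cork tops, each 150 mm long, 18 mm wide, tops 30 mm above the bench, inner faces at y = -28 and +28 mm; between them at each end a cross bar 14 mm thick, top 15 mm high, flush with the rail ends. Origin: centre of the underside; x along the rails, +x towards the vase (to the robot's left); z up.
- stop (a point): The stop: middle of the outer face of the cradle's bar at the vase's end, at cradle x = +75 mm, 10 mm above the bench. The other end of the rails is at x = -75 mm. Laid down, the vase rests on the rails' inner edges, axis 59 mm above the bench, foot's underside about 20 to 50 mm beyond the stop, mouth 20 to 50 mm out beyond the rails' other end.
- frit_jar: Bystander: closed green glass jar with black lid, 60 mm diameter, 95 mm tall, standing. Origin: centre of its underside.
- tumbler: Bystander: clear glass tumbler, 72 mm diameter at the rim, 100 mm tall, standing. Origin: centre of its underside.
- block: Bystander: dark wooden glass-shaping block, 72 mm diameter, 44 mm tall, with a straight handle 18 mm thick that reaches 180 mm from the centre along its x. Origin: centre of its underside.
There are look-alikes about, which are no part of the job. What is shaped like the cradle but pink is not meant.

How it is judged:
On the way:
1. the end bar of the cradle butts against the foot of the vase, which still stands upright (x of vase in the frame of cradle between 0.105 and 0.12 m and y of vase in the frame of cradle between -0.02 and 0.02 m and angle between vase's own z axis and vertical below 0.08 rad), for 0.2 s.
At the end, for the whole second after the job is handed in: The vase lies at rest along the cradle's rails (level within 5 degrees, in line with the rails within 7 degrees, centred within 10 mm, both rails carrying it), its foot's underside 0 to 65 mm past the outer face of the stop; the cradle is flat on the bench (angle between vase's own z axis and vertical between 1.48 and 1.66 rad and angle between the z axis of vase and the x axis of cradle, either way round below 0.12 rad and x of vase in the frame of cradle between 0.075 and 0.14 m and y of vase in the frame of cradle between -0.01 and 0.01 m and z of vase in the frame of cradle between 0.05 and 0.068 m and linear speed of vase below 0.02 m/s and angular speed of vase below 0.2 rad/s and angle between cradle's own z axis and vertical below 0.03 rad); the robot touches nothing.
It fails at once if the vase falls or is thrown down: it turns faster than 2.5 rad/s (angular speed of vase above 2.5 rad/s).
It fails at once if the vase is lifted off its support (height (world z) of vase above 0.085 m or (height (world z) of vase above 0.03 m and angle between vase's own z axis and vertical below 0.35 rad)).
It fails at once if the cradle is lifted or tipped up (height (world z) of cradle above 0.012 m or angle between cradle's own z axis and vertical above 0.12 rad).
It fails at once if the vase or the cradle is pinched or pressed hard between or under the fingers (over 30 N; pushing and tipping take under 15 N) (contact force between the fingers and vase above 30 N or contact force between the fingers and cradle above 30 N).
It fails at once if a bystander is pushed or lifted more than 20 mm, or knocked over (distance of any of frit_jar, tumbler, block from where it was at the start of the episode above 0.02 m or angle between any of frit_jar, tumbler's own z axis and vertical above 0.5 rad).
It also fails if it takes over 72 s, if anything falls off the work surface, if the arm or the gripper's body presses on something with over 40 N, if the wrist force passes 120 N, or if a joint passes its speed limit or range.

## Working session

There is one attempt and no reset: what is moved stays moved. The work goes in short steps, Python scripts to look and compute and a tool call to move; the robot and the scene stay as the last step left them, time stands still between calls to the robot, and variables do not carry over. Pictures are saved under pics/ and viewed, at most 10 in all, crops included, and the job is handed in when it is done.

Besides the shell and the picture viewer there is one more tool, called after "Call:" by a JSON object that holds its "op" and its "data". move_arm: Moves the arm, as the interface text tells. Its arguments: {"type":"object","properties":{"plan":{"type":"array"},"jaw":{"type":"number"},"newtons":{"type":"number"}},"required":["plan"]}

```bash
mkdir -p pics; cat > h.py <<'E'
import numpy as np, cv2
from cell import bot
def save(n,p): cv2.imwrite(f'pics/{n}.png',cv2.cvtColor(p['color'],cv2.COLOR_RGB2BGR))
def ray(p,u,v):
    d=p['T'][:3,:3]@np.array([(u-p['cx'])/p['fx'],(v-p['cy'])/p['fy'],1]); return p['T'][:3,3],d
def atz(p,u,v,z):
    o,d=ray(p,u,v); return o+d*(z-o[2])/d[2]
def proj(p,X):
    T=np.array(p['T']); c=T[:3,:3].T@(np.array(X)-T[:3,3]); return np.array([p['fx']*c[0]/c[2]+p['cx'],p['fy']*c[1]/c[2]+p['cy']])
E
python3 - <<'E'
from h import *
for c in ['top','side']:
    p=bot.read_camera(c); save(c+'0',p)
    print(c,p['fx'],np.round(p['T'],3).tolist())
    for n in ['vase','cradle','frit_jar','tumbler','block']:
        for r in bot.outline_of(n,p): print(n,round(r['conf'],2),r['bbox'])
s=bot.observe(); print(s['tcp_pos'],s['eef_rot'],s['contact_force'])
E
```

```text
top 362.1956151216206 [[-0.001, -0.99, 0.139, 0.486], [-0.999, -0.004, -0.036, 0.124], [0.037, -0.139, -0.99, 0.97], [0.0, 0.0, 0.0, 1.0]]
vase 0.56 [306.9, 183.0, 40.2, 49.4]
cradle 0.92 [266.5, 245.4, 51.2, 68.5]
cradle 0.79 [350.0, 203.1, 66.4, 36.5]
cradle 0.39 [308.6, 183.1, 40.4, 42.9]
frit_jar 0.69 [252.2, 167.7, 27.2, 29.3]
frit_jar 0.27 [356.3, 202.3, 57.4, 40.5]
tumbler 0.69 [351.6, 136.4, 31.6, 28.5]
block 0.88 [407.3, 151.7, 85.0, 23.2]
side 414.8288677742312 [[0.948, -0.248, 0.201, 0.464], [-0.319, -0.703, 0.635, -0.429], [-0.016, -0.666, -0.746, 0.769], [0.0, 0.0, 0.0, 1.0]]
vase 0.58 [276.0, 174.2, 43.5, 99.9]
cradle 0.88 [177.1, 216.6, 86.0, 66.5]
cradle 0.24 [284.1, 285.1, 64.7, 89.4]
frit_jar 0.9 [305.8, 168.8, 22.9, 41.3]
tumbler 0.72 [372.4, 237.1, 40.8, 57.4]
block 0.96 [394.1, 329.0, 49.8, 71.0]
[ 0.22588934 -0.58276086  0.21392103] [ 9.82955820e-01  1.83841930e-01 -7.09481331e-06  1.93208317e-05] [ 0.27781633  0.1923273  -0.07495251]
```

View pics/top0.png

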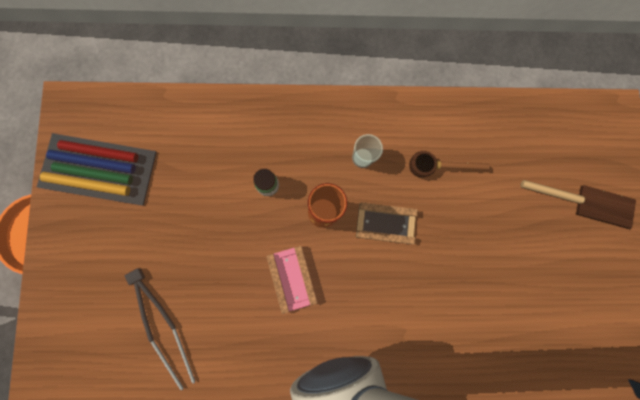

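View pics/side0.png

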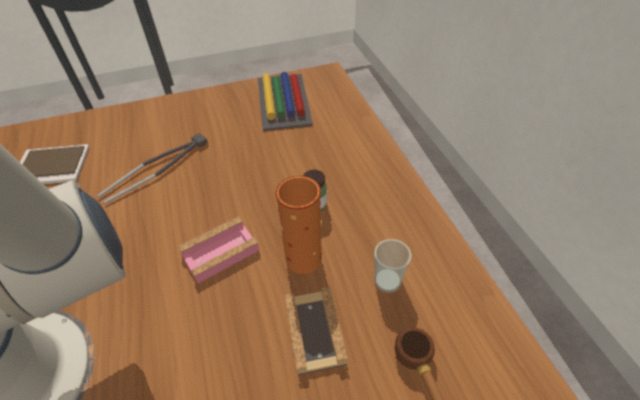

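The top view shows the mouth of the vase at about (327,203), the wanted cradle (dark plate) at (387,224) and the pink decoy at (292,280). The jar is at (265,182), the tumbler at (367,150) and the block at (424,165). The side view agrees: vase at (300,225), cradle at (317,330).

```bash
cat >> h.py <<'E'
from scipy.optimize import minimize
def hull(p,P):
    q=np.array([proj(p,x) for x in P]).astype(np.float32); return cv2.convexHull(q)
def iou(views,P):
    s=0
    for p,m in views:
        a=np.zeros((1600,2560),np.uint8); cv2.fillConvexPoly(a,np.round(hull(p,P)*4+1.5).astype(int),1)
        M=cv2.resize(m.astype(np.uint8),(2560,1600),interpolation=cv2.INTER_NEAREST)
        s+=(a&M).sum()/(a|M).sum()
    return s/len(views)
def cyl(x,y,r,h,z0=0):
    t=np.linspace(0,2*np.pi,40,endpoint=False)
    return [[x+r*np.cos(a),y+r*np.sin(a),z] for z in(z0,z0+h) for a in t]
def box(x,y,yaw):
    c,s=np.cos(yaw),np.sin(yaw)
    return [[x+c*a-s*b,y+s*a+c*b,z] for a in(-.075,.075) for b in(-.046,.046) for z in(0,.03)]
def fit(f,x0,views,step):
    sim=np.array([x0]+[np.array(x0)+np.eye(len(x0))[i]*step[i] for i in range(len(x0))])
    r=minimize(lambda v:-iou(views,f(*v)),x0,method='Nelder-Mead',options=dict(initial_simplex=sim,maxiter=70,xatol=2e-4,fatol=1e-4))
    return np.round(r.x,4),round(-r.fun,3)
def mask(n,p,uv):
    best=[r for r in bot.outline_of(n,p) if r['region'][uv[1]-5:uv[1]+6,uv[0]-5:uv[0]+6].any()]
    return best[0]['region'] if best else None
E
cat > m.py <<'E'
from h import *
def meas(names,uvs,quiet=False):
    P={c:bot.read_camera(c) for c in('top','side')}; out={}
    for n in names:
        ms={c:mask(n,P[c],uvs[n][c]) for c in P}
        out[n]=[(P[c],ms[c]) for c in P if ms[c] is not None]
    return P,out
E
python3 - <<'E'
from m import *
uv=dict(vase=dict(top=(327,218),side=(300,235)),cradle=dict(top=(387,210),side=(340,330)),frit_jar=dict(top=(265,182),side=(315,185)),tumbler=dict(top=(367,150),side=(392,265)),block=dict(top=(424,165),side=(415,348)))
P,o=meas(uv,uv)
for n in uv:
    V=o[n]
    for vs in [V]+[[v] for v in V]:
        p,m=vs[0]; vv,uu=np.nonzero(m); g=atz(p,uu.mean(),vv.mean(),.05)
        if n=='cradle':
            print(n,len(vs),fit(box,[g[0],g[1],1.6],vs,[.01,.01,.1]))
        else:
            r,h={'vase':(.04,.22),'frit_jar':(.03,.095),'tumbler':(.034,.1),'block':(.036,.044)}[n]
            print(n,len(vs),fit(lambda x,y:cyl(x,y,r,h),[g[0],g[1]],vs,[.01,.01]))
p=P['top'];print(atz(p,424,165,.044),atz(p,490,170,.03))
# mouth by colour ellipse
for c in P:
    p=P[c]
    cv2.imwrite(f'pics/crop_{c}.png',cv2.cvtColor(cv2.resize(p['color'][150:270,240:460] if c=='top' else p['color'][160:380,260:460],None,fx=3 if c=='top' else 2.6,fy=3 if c=='top' else 2.6,interpolation=2),cv2.COLOR_RGB2BGR))
E
```

```text
vase 2 (array([0.5835, 0.0804]), np.float64(0.947))
vase 1 (array([0.5846, 0.0798]), np.float64(0.945))
vase 1 (array([0.5837, 0.0824]), np.float64(0.957))
cradle 2 (array([ 0.5551, -0.0877,  1.4435]), np.float64(0.943))
cradle 1 (array([ 0.5554, -0.0882,  1.4489]), np.float64(0.96))
cradle 1 (array([ 0.5542, -0.0872,  1.4545]), np.float64(0.928))
frit_jar 2 (array([0.6566, 0.2274]), np.float64(0.634))
frit_jar 1 (array([0.6557, 0.2272]), np.float64(0.89))
frit_jar 1 (array([0.6643, 0.2304]), np.float64(0.385))
tumbler 2 (array([ 0.738 , -0.0298]), np.float64(0.897))
tumbler 1 (array([ 0.7394, -0.0319]), np.float64(0.931))
tumbler 1 (array([ 0.7377, -0.0271]), np.float64(0.913))
block 2 (array([ 0.7148, -0.1917]), np.float64(0.65))
block 1 (array([ 0.7168, -0.1935]), np.float64(0.6))
block 1 (array([ 0.7119, -0.1926]), np.float64(0.71))
[ 0.70566553 -0.1881925   0.044     ] [ 0.69653105 -0.37255992  0.03      ]
```

Call:
{"op": "move_arm", "data": {"plan": [{"travel":[0,0,0],"rotation":[0,0,9.43]},{"travel":[0,0,0],"rotation":[0,0,9.43]},{"travel":[0,0,0],"rotation":[0,0,9.43]},{"travel":[20.4,-41,0],"rotation":[0,0,0]},{"travel":[20.4,-41,0],"rotation":[0,0,0]},{"travel":[20.4,-41,0],"rotation":[0,0,0]},{"travel":[20.4,-41,0],"rotation":[0,0,0]},{"travel":[20.4,-41,0],"rotation":[0,0,0]},{"travel":[20.4,-41,0],"rotation":[0,0,0]},{"travel":[20.4,-41,0],"rotation":[0,0,0]},{"travel":[20.4,-41,0],"rotation":[0,0,0]},{"travel":[20.4,-41,0],"rotation":[0,0,0]},{"travel":[20.4,-41,0],"rotation":[0,0,0]},{"travel":[20.4,-41,0],"rotation":[0,0,0]},{"travel":[20.4,-41,0],"rotation":[0,0,0]},{"travel":[20.4,-41,0],"rotation":[0,0,0]}], "jaw": 0, "newtons": 10}}

```text
time_s: 3.2
tcp_pos: [0.5557, -0.0853, 0.214]
eef_rot: [0.998, -0.062, 0.0, 0.0]
contact_force: [0.5, -0.4, -0.2]
finger_gap: 0.0007
gripper_force: 0.0
```

Call:
{"op": "move_arm", "data": {"plan": [{"travel":[0,0,50],"rotation":[0,0,0]},{"travel":[0,0,50],"rotation":[0,0,0]},{"travel":[0,0,50],"rotation":[0,0,0]},{"travel":[0,0,35],"rotation":[0,0,0]},{"travel":[0,0,14],"rotation":[0,0,0]},{"travel":[6,0,0],"rotation":[0,0,0]},{"travel":[4,0,0],"rotation":[0,0,0]},{"travel":[3,0,0],"rotation":[0,0,0]},{"travel":[3,0,0],"rotation":[0,0,0]},{"travel":[2,0,0],"rotation":[0,0,0]},{"travel":[2,0,0],"rotation":[0,0,0]},{"travel":[0,0,0],"rotation":[0,0,0]}]}}

```text
time_s: 4.7
tcp_pos: [0.574, -0.0889, 0.0161]
eef_rot: [0.998, -0.062, -0.001, -0.0]
contact_force: [-9.5, 2.5, 6.6]
finger_gap: 0.0006
gripper_force: 4.5
```

Call:
{"op": "move_arm", "data": {"plan": [{"travel":[-5,0,0],"rotation":[0,0,0]},{"travel":[-5,0,0],"rotation":[0,0,0]},{"travel":[0,0,-40],"rotation":[0,0,0]},{"travel":[-3,35,0],"rotation":[0,0,0]},{"travel":[-3,35,0],"rotation":[0,0,0]},{"travel":[-3,35,0],"rotation":[0,0,0]},{"travel":[0,15,0],"rotation":[0,0,0]},{"travel":[0,0,0],"rotation":[0,0,0]}]}}

```text
time_s: 5.7
tcp_pos: [0.5412, -0.2063, 0.0551]
eef_rot: [0.998, -0.063, 0.0, 0.0]
contact_force: [0.7, -0.1, -0.1]
finger_gap: 0.0004
gripper_force: 0.0
```

```bash
cat > c.py <<'E'
from m import *
uv=dict(cradle=dict(top=(387,210),side=(340,330)),vase=dict(top=(327,218),side=(300,235)))
P,o=meas(uv,uv); save('now',P['top'])
c=fit(box,[.56,-.088,1.45],o['cradle'],[.01,.01,.1]); v=fit(lambda x,y:cyl(x,y,.04,.22),[.583,.081],o['vase'],[.01,.01])
print(c,v)
x,y,t=c[0]; d=v[0]-[x,y]; u=np.array([np.cos(t),np.sin(t)]); print('vase in cradle',d@u,d@[-u[1],u[0]])
s=bot.observe(); q=s['tcp_pos'][:2]-np.array([x,y]); print('tcp',s['tcp_pos'],'in cradle',q@u,q@[-u[1],u[0]],s['time_s'],s['contact_force'])
E
python3 c.py
```

```text
(array([ 0.5644, -0.0861,  1.4516]), np.float64(0.936)) (array([0.5851, 0.079 ]), np.float64(0.952))
vase in cradle 0.16639006252310293 -0.0009203768564559571
tcp [ 0.54130153 -0.20494116  0.05492067] in cradle -0.12074466525943747 0.008802667872835587 6.0 [ 0.27528135 -0.36177499 -0.34638513]
```

Call:
{"op": "move_arm", "data": {"plan": [{"travel":[9,0,20],"rotation":[0,0,0]},{"travel":[0,0,15],"rotation":[0,0,0]},{"travel":[0,0,10],"rotation":[0,0,0]},{"travel":[0,-12,0],"rotation":[0,0,0]},{"travel":[0,-10,0],"rotation":[0,0,0]},{"travel":[0,-5,0],"rotation":[0,0,0]},{"travel":[0,-5,0],"rotation":[0,0,0]},{"travel":[0,-6,0],"rotation":[0,0,0]},{"travel":[0,-6,0],"rotation":[0,0,0]},{"travel":[0,-6,0],"rotation":[0,0,0]},{"travel":[0,-6,0],"rotation":[0,0,0]},{"travel":[0,-6,0],"rotation":[0,0,0]},{"travel":[0,-6,0],"rotation":[0,0,0]},{"travel":[0,0,0],"rotation":[0,0,0]}]}}

```text
time_s: 7.75
tcp_pos: [0.5587, -0.1394, 0.0101]
eef_rot: [0.998, -0.062, 0.0, 0.0]
contact_force: [0.7, 0.1, 0.7]
finger_gap: 0.0007
gripper_force: 0.4
```

```bash
sed -i 's/\[.56,-.088,1.45\]/[.565,-.05,1.45]/' c.py; sed -i 's/top=(387,210),side=(340,330)/top=(375,210),side=(338,315)/' c.py; python3 c.py
```

```text
Traceback (most recent call last):
  File "c.py", line 4, in <module>
    c=fit(box,[.565,-.05,1.45],o['cradle'],[.01,.01,.1]); v=fit(lambda x,y:cyl(x,y,.04,.22),[.583,.081],o['vase'],[.01,.01])
  File "h.py", line 28, in fit
    r=minimize(lambda v:-iou(views,f(*v)),x0,method='Nelder-Mead',options=dict(initial_simplex=sim,maxiter=70,xatol=2e-4,fatol=1e-4))
  File "h.py", line 28, in <lambda>
    r=minimize(lambda v:-iou(views,f(*v)),x0,method='Nelder-Mead',options=dict(initial_simplex=sim,maxiter=70,xatol=2e-4,fatol=1e-4))
                         ~~~^^^^^^^^^^^^^
  File "h.py", line 19, in iou
    return s/len(views)
           ~^~~~~~~~~~~
ZeroDivisionError: division by zero
```

Call:
{"op": "move_arm", "data": {"plan": [{"travel":[0,-5,0],"rotation":[0,0,0]},{"travel":[0,-4,0],"rotation":[0,0,0]},{"travel":[0,-3,0],"rotation":[0,0,0]},{"travel":[0,-2,0],"rotation":[0,0,0]},{"travel":[0,-2,0],"rotation":[0,0,0]},{"travel":[0,-1.5,0],"rotation":[0,0,0]},{"travel":[0,-1.5,0],"rotation":[0,0,0]},{"travel":[0,0,0],"rotation":[0,0,0]},{"travel":[0,0,0],"rotation":[0,0,0]}]}}

```text
time_s: 9.18
tcp_pos: [0.5608, -0.1208, 0.0099]
eef_rot: [0.998, -0.062, 0.0, 0.0]
contact_force: [-0.4, -5.2, -0.5]
finger_gap: 0.0007
gripper_force: 2.1
```

```bash
python3 - <<'E'
from m import *
for c in ('top','side'):
    p=bot.read_camera(c)
    for n in ('cradle','vase'):
        for r in bot.outline_of(n,p): print(c,n,round(r['conf'],2),r['bbox'])
    save('b_'+c,p)
    if c=='side': cv2.imwrite('pics/b.png',cv2.cvtColor(cv2.resize(p['color'][150:380,180:440],None,fx=2.5,fy=2.5),cv2.COLOR_RGB2BGR))
E
```

```text
top cradle 0.95 [265.3, 245.5, 37.7, 41.1]
top cradle 0.73 [334.5, 195.4, 59.6, 41.9]
top vase 0.78 [307.9, 183.2, 40.1, 45.3]
side cradle 0.8 [291.5, 300.1, 12.7, 43.6]
side vase 0.62 [275.4, 188.4, 3.9, 20.5]
```

View pics/b.png

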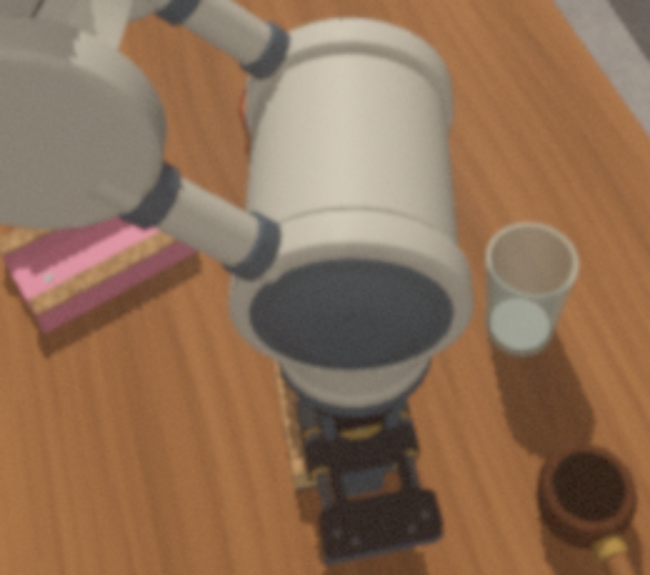

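Call:
{"op": "move_arm", "data": {"plan": [{"travel":[0,-1,0],"rotation":[0,0,0]},{"travel":[0,0,0],"rotation":[0,0,0]},{"travel":[0,20,0],"rotation":[0,0,0]},{"travel":[0,30,-40],"rotation":[0,0,0]},{"travel":[0,20,-50],"rotation":[0,0,0]},{"travel":[0,15,-50],"rotation":[0,0,0]},{"travel":[0,10,-50],"rotation":[0,0,0]},{"travel":[0,0,-50],"rotation":[0,0,0]},{"travel":[0,0,0],"rotation":[0,0,0]}], "jaw": 0.34}}

```text
time_s: 10.6
tcp_pos: [0.5505, -0.2155, 0.2538]
eef_rot: [0.998, -0.062, 0.003, 0.001]
contact_force: [-0.3, -0.2, -0.6]
finger_gap: 0.031
gripper_force: 0.0
```

```bash
python3 c.py
```

```text
(array([ 0.5722, -0.028 ,  1.4576]), np.float64(0.861)) (array([0.5854, 0.0852]), np.float64(0.973))
vase in cradle 0.1139665377621546 -0.00032904484100017197
tcp [ 0.54857274 -0.21371086  0.24858141] in cradle -0.18719115053454793 0.0024991291841025614 10.9 [-0.55175391  0.24096529  0.20937433]
```

Call:
{"op": "move_arm", "data": {"plan": [{"travel":[0,-20,-10],"rotation":[0,0,0]},{"travel":[0,-40,0],"rotation":[0,0,0]},{"travel":[0,-45,0],"rotation":[0,0,0]},{"travel":[0,-45,0],"rotation":[0,0,0]},{"travel":[0,-45,0],"rotation":[0,0,0]},{"travel":[0,-45,0],"rotation":[0,0,0]},{"travel":[0,-40,0],"rotation":[0,0,0]},{"travel":[-1,-20,0],"rotation":[0,0,0]},{"travel":[0,0,0],"rotation":[0,0,0]},{"travel":[0,0,0],"rotation":[0,0,0]}], "jaw": 0.24}}

```text
time_s: 12.15
tcp_pos: [0.5851, 0.0832, 0.2599]
eef_rot: [0.998, -0.062, -0.0, 0.0]
contact_force: [0.2, -0.3, -0.7]
finger_gap: 0.0217
gripper_force: 0.0
```

```bash
python3 - <<'E'
from h import *
s=bot.observe(); print(s['tcp_pos'],s['eef_rot'],s['joints'],s['time_s'])
a=[]
for c in ('wrist','side'):
    p=bot.read_camera(c); a.append(p['color'])
    print(c,[ (round(r['conf'],2),r['bbox']) for r in bot.outline_of('vase',p)])
    t=np.linspace(0,2*np.pi,60)
    if c=='wrist':
        for r in (.036,.04):
          q=np.array([proj(p,[.585+r*np.cos(k),.084+r*np.sin(k),.22]) for k in t]).astype(int)
          cv2.polylines(a[0],[q],1,(0,255,0))
cv2.imwrite('pics/d.png',cv2.cvtColor(cv2.resize(np.vstack(a),None,fx=.75,fy=.75),cv2.COLOR_RGB2BGR))
E
```

```text
[0.58512463 0.08321836 0.25991134] [ 9.98069457e-01 -6.21072508e-02 -1.17807500e-04  1.85191283e-04] [ 4.04667829e-02  4.04978785e-01  1.36761186e+00 -3.51410755e-04
  1.36927434e+00  1.73562799e+00] 12.15
wrist [(0.56, [249.1, 134.1, 130.7, 136.1])]
side [(0.81, [275.3, 178.8, 45.2, 90.5])]
```

View pics/d.png

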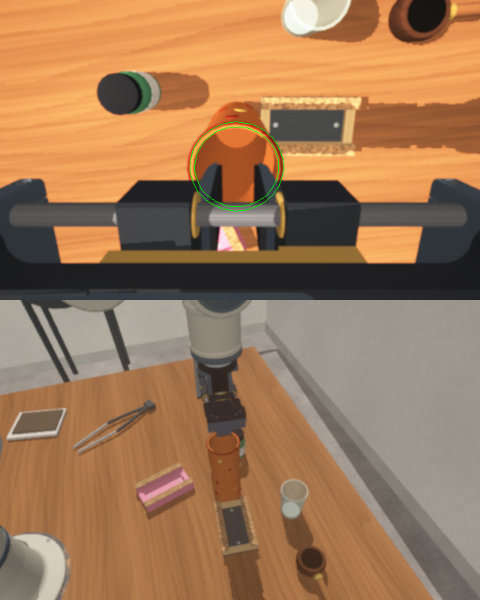

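Call:
{"op": "move_arm", "data": {"plan": [{"travel":[0,0,25],"rotation":[0,0,0]},{"travel":[0,0,20],"rotation":[0,0,0]},{"travel":[0,0,20],"rotation":[0,0,0]},{"travel":[0,0,10],"rotation":[0,0,0]},{"travel":[0,0,0],"rotation":[0,0,0]}]}}

```text
time_s: 12.98
tcp_pos: [0.5851, 0.0836, 0.1846]
eef_rot: [0.998, -0.062, -0.0, 0.0]
contact_force: [0.0, -0.2, -0.1]
finger_gap: 0.0219
gripper_force: 0.0
```

Call:
{"op": "move_arm", "data": {"plan": [{"travel":[0,0,0],"rotation":[0,0,0]},{"travel":[0,0,0],"rotation":[0,0,0]},{"travel":[0,0,0],"rotation":[0,0,0]}], "jaw": 0.34}}

```text
time_s: 13.35
tcp_pos: [0.5855, 0.0839, 0.1853]
eef_rot: [0.998, -0.062, 0.0, -0.0]
contact_force: [-0.8, 0.5, 0.0]
finger_gap: 0.031
gripper_force: 0.0
```

```bash
cat > traj.py <<'E'
import numpy as np, json
# plane coords (h along cradle x, z), mm. vase lean th (deg) towards -h
def vase(th,Lfix=36,th1=50):
    t=np.radians(th); ax=np.array([-np.sin(t),np.cos(t)]); n=np.array([np.cos(t),np.sin(t)]) # n: upper side
    if th<=th1: corner=np.array([75+15*np.tan(t),0])
    else:
        t1=np.radians(th1); L=(30-11.43*np.sin(t1))/np.cos(t1)
        corner=np.array([75.,30])-L*ax-11.43*n
    return corner+40*n,ax,n
def tcp(th,phi,w,s,b):
    """b: b-coordinate of upper outer finger line at the lip"""
    al=np.radians(th-phi); O,ax,n=vase(th); h=w/2
    aT=220-s*np.cos(al)+h*np.sin(al); bT=b-h*np.cos(al)-s*np.sin(al)
    return O+aT*ax+bT*n, aT,bT
I=np.interp
def sched(th):
    phi=I(th,[0,35,55,90],[0,35,45,45]); w=I(th,[0,50,60,90],[58,58,27,27]); s=I(th,[0,35,90],[35,35,42])
    b=I(th,[0,2,20,32,90],[29,26,26,32,32])
    return phi,w,s,b
def rows(ths,cur=None):
    out=[]; 
    p,ph=(tcp(ths[0],*sched(ths[0]))[0],sched(ths[0])[0]) if cur is None else cur
    for th in ths[1:]:
        q=tcp(th,*sched(th))[0]; f=np.radians(ph); d=q-p
        ty=round(float(d@[-np.cos(f),-np.sin(f)]),1); tz=round(float(d@[np.sin(f),-np.cos(f)]),1); r=round(float(sched(th)[0]-ph),1)
        p=p+ty*np.array([-np.cos(f),-np.sin(f)])+tz*np.array([np.sin(f),-np.cos(f)]); ph+=r
        out.append({"travel":[0,ty,tz],"rotation":[r,0,0]})
    return out,p,ph
E
python3 - <<'E'
from traj import *
from cell import bot
s=bot.observe();print(s['tcp_pos'],s['contact_force'],s['finger_gap'],s['time_s'])
for th in range(0,91,10): print(th,sched(th),np.round(tcp(th,*sched(th))[0],1),np.round(tcp(th,*sched(th))[1:],1))
r,p,ph=rows([0,1,2,3,4,5,6,7,8,9,10,11,12,13,14,15]); print(json.dumps(r),p,ph)
E
```

```text
[0.5854709  0.08394306 0.18534601] [-0.82183883  0.53270242  0.03071297] 0.030990324988491164 13.35
0 (np.float64(0.0), np.float64(58.0), np.float64(35.0), np.float64(29.0)) [115. 185.] [185.   0.]
10 (np.float64(10.0), np.float64(58.0), np.float64(35.0), np.float64(26.0)) [ 82.  188.6] [185.  -3.]
20 (np.float64(20.0), np.float64(58.0), np.float64(35.0), np.float64(26.0)) [ 52.  186.5] [185.  -3.]
30 (np.float64(30.0), np.float64(58.0), np.float64(35.0), np.float64(31.0)) [ 27.5 181.2] [185.   2.]
40 (np.float64(37.5), np.float64(58.0), np.float64(35.63636363636363), np.float64(32.0)) [  0.  168.9] [185.7   1.5]
50 (np.float64(42.5), np.float64(58.0), np.float64(36.90909090909091), np.float64(32.0)) [-25.8 149.8] [187.2  -1.6]
60 (np.float64(45.0), np.float64(27.0), np.float64(38.18181818181818), np.float64(32.0)) [-39.2 139.4] [186.6   9.1]
70 (np.float64(45.0), np.float64(27.0), np.float64(39.45454545454545), np.float64(32.0)) [-61.6 113.4] [189.9   3.1]
80 (np.float64(45.0), np.float64(27.0), np.float64(40.72727272727273), np.float64(32.0)) [-79.3  83.8] [194.4  -2.4]
90 (np.floa
[... 221 characters left out ...]
0.6], "rotation": [1.0, 0, 0]}, {"travel": [0, 3.0, -0.6], "rotation": [1.0, 0, 0]}, {"travel": [0, 3.0, -0.6], "rotation": [1.0, 0, 0]}, {"travel": [0, 2.9, -0.6], "rotation": [1.0, 0, 0]}, {"travel": [0, 3.0, -0.6], "rotation": [1.0, 0, 0]}, {"travel": [0, 3.0, -0.5], "rotation": [1.0, 0, 0]}, {"travel": [0, 2.9, -0.6], "rotation": [1.0, 0, 0]}, {"travel": [0, 3.0, -0.6], "rotation": [1.0, 0, 0]}, {"travel": [0, 3.0, -0.6], "rotation": [1.0, 0, 0]}, {"travel": [0, 2.9, -0.5], "rotation": [1.0, 0, 0]}, {"travel": [0, 3.0, -0.6], "rotation": [1.0, 0, 0]}, {"travel": [0, 3.0, -0.5], "rotation": [1.0, 0, 0]}, {"travel": [0, 2.9, -0.6], "rotation": [1.0, 0, 0]}] [ 66.91466237 188.285601  ] 15.0
```

Call:
{"op": "move_arm", "data": {"plan": [{"travel":[0,4.5,-0.6],"rotation":[1,0,0]},{"travel":[0,4.4,-0.7],"rotation":[1,0,0]},{"travel":[0,3,-0.6],"rotation":[1,0,0]},{"travel":[0,3,-0.6],"rotation":[1,0,0]},{"travel":[0,3,-0.6],"rotation":[1,0,0]},{"travel":[0,2.9,-0.6],"rotation":[1,0,0]},{"travel":[0,3,-0.6],"rotation":[1,0,0]},{"travel":[0,3,-0.5],"rotation":[1,0,0]},{"travel":[0,2.9,-0.6],"rotation":[1,0,0]},{"travel":[0,3,-0.6],"rotation":[1,0,0]},{"travel":[0,0,0],"rotation":[0,0,0]}]}}

```text
time_s: 14.72
tcp_pos: [0.5812, 0.0507, 0.1885]
eef_rot: [0.994, -0.062, 0.005, -0.087]
contact_force: [0.5, 0.1, -0.5]
finger_gap: 0.0311
gripper_force: 0.3
```

```bash
cat > look.py <<'E'
from h import *
import sys
a=[]
for c in ('top','side'):
    p=bot.read_camera(c); save(sys.argv[1]+c,p)
    a.append(p['color'][130:310,200:480])
    print(c,[(n,round(r['conf'],2),r['bbox']) for n in('vase','cradle') for r in bot.outline_of(n,p)])
    if c=='side': a[1]=p['color'][160:380,220:460]
b=cv2.resize(a[1],(520,477)); a=cv2.resize(a[0],(742,477))
cv2.imwrite(f'pics/{sys.argv[1]}.png',cv2.cvtColor(cv2.resize(np.hstack([a,b]),None,fx=.63,fy=.63),cv2.COLOR_RGB2BGR))
E
python3 look.py e
python3 - <<'E'
from traj import *
r,p,ph=rows([10,11,12,13,14,15,16,17,18,19,20,21,22,23,24,25,26,27,28,29]); print([(x['travel'][1:],x['rotation'][0]) for x in r],p,ph)
E
```

```text
top [('vase', 0.72, [304.5, 208.0, 52.3, 21.6]), ('cradle', 0.81, [330.0, 222.1, 61.6, 12.6]), ('cradle', 0.72, [266.8, 244.8, 51.6, 68.4])]
side [('vase', 0.81, [278.2, 199.5, 42.4, 71.1]), ('cradle', 0.89, [175.2, 218.4, 85.6, 67.0]), ('cradle', 0.66, [286.8, 262.0, 56.6, 76.5])]
[([3.0, -0.6], 1.0), ([2.9, -0.5], 1.0), ([3.0, -0.6], 1.0), ([3.0, -0.6], 1.0), ([2.9, -0.5], 1.0), ([3.0, -0.5], 1.0), ([3.0, -0.6], 1.0), ([2.9, -0.5], 1.0), ([3.0, -0.5], 1.0), ([2.9, -0.6], 1.0), ([2.5, -0.5], 1.0), ([2.4, -0.5], 1.0), ([2.5, -0.5], 1.0), ([2.4, -0.6], 1.0), ([2.5, -0.5], 1.0), ([2.4, -0.5], 1.0), ([2.5, -0.6], 1.0), ([2.4, -0.5], 1.0), ([2.4, -0.6], 1.0)] [ 29.92541952 181.98082652] 29.0
```

View pics/e.png

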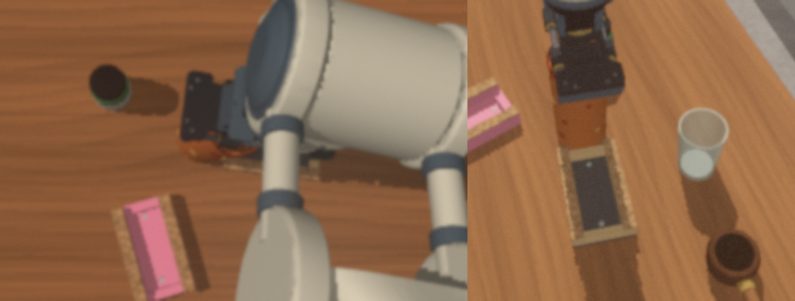

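The vase leans with the tool, and in the side view its foot still touches the cradle's bar (crop about (585,145)).

Call:
{"op": "move_arm", "data": {"plan": [{"travel":[0,3,-0.6],"rotation":[1,0,0]},{"travel":[0,2.9,-0.5],"rotation":[1,0,0]},{"travel":[0,3,-0.6],"rotation":[1,0,0]},{"travel":[0,3,-0.6],"rotation":[1,0,0]},{"travel":[0,2.9,-0.5],"rotation":[1,0,0]},{"travel":[0,3,-0.5],"rotation":[1,0,0]},{"travel":[0,3,-0.6],"rotation":[1,0,0]},{"travel":[0,2.9,-0.5],"rotation":[1,0,0]},{"travel":[0,3,-0.5],"rotation":[1,0,0]},{"travel":[0,2.9,-0.6],"rotation":[1,0,0]},{"travel":[0,2.5,-0.5],"rotation":[1,0,0]},{"travel":[0,2.4,-0.5],"rotation":[1,0,0]},{"travel":[0,2.5,-0.5],"rotation":[1,0,0]},{"travel":[0,2.4,-0.6],"rotation":[1,0,0]},{"travel":[0,2.5,-0.5],"rotation":[1,0,0]},{"travel":[0,2.4,-0.5],"rotation":[1,0,0]},{"travel":[0,2.5,-0.6],"rotation":[1,0,0]},{"travel":[0,2.4,-0.5],"rotation":[1,0,0]},{"travel":[0,2.4,-0.6],"rotation":[1,0,0]}]}}

```text
time_s: 17.4
tcp_pos: [0.5748, -0.0007, 0.1819]
eef_rot: [0.966, -0.06, 0.016, -0.25]
contact_force: [0.1, -0.2, -0.2]
finger_gap: 0.0311
gripper_force: 0.1
```

```bash

python3 - <<'E'
from traj import *
r,p,ph=rows(list(range(29,49)),(tcp(29,*sched(29))[0],29)); print([(x['travel'][1:],x['rotation'][0]) for x in r],p,ph)
p=tcp(29,*sched(29))[0]/1000
print('expect',.5722+.113*(p[0]),-.028+.9936*p[0],p[1])
E
```

```text
[([2.4, -0.5], 1.0), ([2.5, -0.6], 1.0), ([2.4, -0.5], 1.0), ([2.9, -0.5], 1.0), ([2.9, -0.6], 1.0), ([2.9, -0.5], 1.0), ([3.3, -0.6], 0.5), ([3.2, -0.6], 0.5), ([3.2, -0.5], 0.5), ([3.2, -0.5], 0.5), ([3.3, -0.4], 0.5), ([3.2, -0.4], 0.5), ([3.2, -0.4], 0.5), ([3.2, -0.3], 0.5), ([3.3, -0.2], 0.5), ([3.2, -0.3], 0.5), ([3.2, -0.1], 0.5), ([3.2, -0.1], 0.5), ([3.2, -0.1], 0.5)] [-21.08264155 154.07386062] 41.5
expect 0.575581137847593 0.001730075799720076 0.18192424506101118
```

Call:
{"op": "move_arm", "data": {"plan": [{"travel":[0,2.4,-0.5],"rotation":[1,0,0]},{"travel":[0,2.5,-0.6],"rotation":[1,0,0]},{"travel":[0,2.4,-0.5],"rotation":[1,0,0]},{"travel":[0,2.9,-0.5],"rotation":[1,0,0]},{"travel":[0,2.9,-0.6],"rotation":[1,0,0]},{"travel":[0,2.9,-0.5],"rotation":[1,0,0]},{"travel":[0,3.3,-0.6],"rotation":[0.5,0,0]},{"travel":[0,3.2,-0.6],"rotation":[0.5,0,0]},{"travel":[0,3.2,-0.5],"rotation":[0.5,0,0]},{"travel":[0,3.2,-0.5],"rotation":[0.5,0,0]},{"travel":[0,3.3,-0.4],"rotation":[0.5,0,0]},{"travel":[0,0,0],"rotation":[0,0,0]}]}}

```text
time_s: 18.9
tcp_pos: [0.571, -0.0305, 0.1686]
eef_rot: [0.945, -0.059, 0.02, -0.321]
contact_force: [-0.0, -0.8, -0.4]
finger_gap: 0.0309
gripper_force: 0.1
```

```bash
python3 look.py f; python3 -c "
from h import *
s=bot.observe();print(s['tcp_pos'],s['contact_force'],s['joints'])"
```

```text
top [('vase', 0.73, [308.6, 192.2, 84.9, 40.1]), ('cradle', 0.83, [264.1, 240.7, 56.7, 73.5]), ('cradle', 0.82, [328.9, 224.8, 60.4, 9.4])]
side [('vase', 0.58, [283.7, 245.7, 4.2, 11.7]), ('cradle', 0.67, [176.0, 218.5, 83.4, 56.6])]
[ 0.57106837 -0.03002637  0.16890103] [ 1.08843563 -0.10811523 -0.49836142] [-0.51989803  0.58763701  1.54506779  0.61408496  1.34485761  0.9289597 ]
```

View pics/f.png

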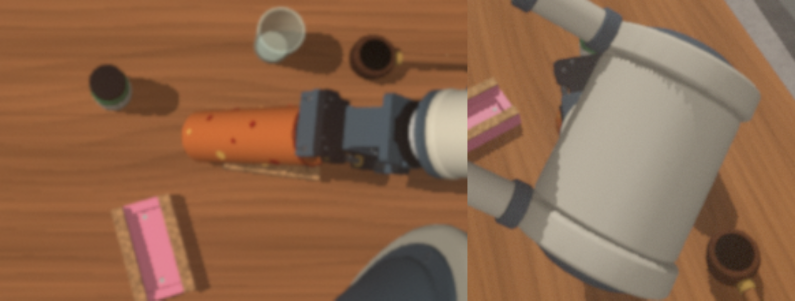

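The vase leans about 40° inside the fingers, lined up with the cradle, and the bystanders are untouched.

Call:
{"op": "move_arm", "data": {"plan": [{"travel":[0,3.2,-0.4],"rotation":[0.5,0,0]},{"travel":[0,3.2,-0.4],"rotation":[0.5,0,0]},{"travel":[0,3.2,-0.3],"rotation":[0.5,0,0]},{"travel":[0,3.3,-0.2],"rotation":[0.5,0,0]},{"travel":[0,3.2,-0.3],"rotation":[0.5,0,0]},{"travel":[0,3.2,-0.1],"rotation":[0.5,0,0]},{"travel":[0,3.2,-0.1],"rotation":[0.5,0,0]},{"travel":[0,3.2,-0.1],"rotation":[0.5,0,0]},{"travel":[0,3.2,0],"rotation":[0.5,0,0]},{"travel":[0,3.2,0],"rotation":[0.5,0,0]},{"travel":[0,0,0],"rotation":[0,0,0]}]}}

```text
time_s: 20.58
tcp_pos: [0.5678, -0.0561, 0.1495]
eef_rot: [0.93, -0.058, 0.022, -0.362]
contact_force: [-0.7, -1.1, -0.4]
finger_gap: 0.0314
gripper_force: 0.3
```

```bash
cat > vfit.py <<'E'
# estimate lean & L from top picture: fit cylinder silhouette is occluded; use visible foot outline extent
from h import *
p=bot.read_camera('top'); s=bot.observe()
C=np.array([.5722,-.028]);u=np.array([np.cos(1.4576),np.sin(1.4576)])
q=s['tcp_pos'][:2]-C; print('tcp h,lat',q@u*1e3,q@[-u[1],u[0]]*1e3,'z',s['tcp_pos'][2],s['contact_force'],s['time_s'])
for n in('vase','cradle'):
    for r in bot.outline_of(n,p):
        b=r['bbox']; print(n,round(r['conf'],2),b)
        if n=='vase':
            vv,uu=np.nonzero(r['region']); L=uu.min(); v0=vv[uu<L+3].mean()
            for z in(.03,.059): g=atz(p,L,v0,z)[:2]-C; print(' foot h at z',z,g@u*1e3,g@[-u[1],u[0]]*1e3)
E
python3 vfit.py
python3 - <<'E'
from traj import *
for th in (50,): O,ax,n=vase(th); print(O,O-40*n,O+40*n)
E
```

```text
tcp h,lat -28.245740185439008 1.1947100818067233 z 0.14966347418120704 [-0.86289635 -0.16653256 -0.98741252] 20.625
vase 0.92 [306.3, 195.5, 92.4, 39.6]
 foot h at z 0.03 144.08820336514026 2.992070852222151
 foot h at z 0.059 144.01742785735524 6.071514923035395
cradle 0.81 [265.3, 245.6, 52.7, 69.0]
cradle 0.74 [328.4, 225.6, 63.2, 11.7]
[118.58780828  30.64177772] [92.87630389  0.        ] [144.29931266  61.28355545]
```

```bash
python3 - <<'E'
from traj import *
pr=lambda a:print([(x['travel'][1:],x['rotation'][0]) for x in a[0]],a[1:])
a=rows(np.linspace(50,60,13)); pr(a)
a=rows(np.linspace(60,78,19),a[1:]); pr(a)
a=rows(np.linspace(78,91,14),a[1:]); pr(a)
E
```

```text
[([1.2, -0.1], 0.4), ([1.2, -0.2], 0.4), ([1.3, -0.2], 0.5), ([1.3, -0.1], 0.4), ([1.2, -0.2], 0.4), ([1.3, -0.1], 0.4), ([1.5, -0.3], 0.0), ([1.6, -0.2], 0.0), ([1.5, -0.2], 0.0), ([1.6, -0.1], 0.0), ([1.5, -0.1], 0.0), ([1.6, -0.1], 0.0)] (array([-39.15542118, 139.37936673]), np.float64(44.99999999999999))
[([3.4, -0.0], 0.0), ([3.5, 0.0], 0.0), ([3.4, 0.1], 0.0), ([3.4, 0.2], 0.0), ([3.4, 0.2], 0.0), ([3.5, 0.3], 0.0), ([3.4, 0.3], 0.0), ([3.4, 0.4], 0.0), ([3.4, 0.5], 0.0), ([3.4, 0.5], 0.0), ([3.4, 0.6], 0.0), ([3.4, 0.6], 0.0), ([3.4, 0.7], 0.0), ([3.4, 0.8], 0.0), ([3.3, 0.8], 0.0), ([3.4, 0.8], 0.0), ([3.3, 1.0], 0.0), ([3.3, 1.0], 0.0)] (array([-76.13710584,  89.95260272]), np.float64(44.99999999999999))
[([3.3, 1.0], 0.0), ([3.3, 1.1], 0.0), ([3.3, 1.2], 0.0), ([3.3, 1.2], 0.0), ([3.2, 1.3], 0.0), ([3.2, 1.3], 0.0), ([3.2, 1.4], 0.0), ([3.2, 1.4], 0.0), ([3.1, 1.5], 0.0), ([3.1, 1.6], 0.0), ([3.1, 1.6], 0.0), ([3.1, 1.6], 0.0), ([3.0, 1.6], 0.0)] (array([-92.82482588,  48.09188128]), np.float64(44.99999999999999))
```

Call:
{"op": "move_arm", "data": {"plan": [{"travel":[0,1.2,-0.1],"rotation":[0.4,0,0]},{"travel":[0,1.2,-0.2],"rotation":[0.4,0,0]},{"travel":[0,1.3,-0.2],"rotation":[0.5,0,0]},{"travel":[0,1.3,-0.1],"rotation":[0.4,0,0]}], "jaw": 0.23}}

```text
time_s: 21.22
tcp_pos: [0.5673, -0.06, 0.1467]
eef_rot: [0.925, -0.057, 0.023, -0.376]
contact_force: [-0.2, 0.7, -1.5]
finger_gap: 0.0209
gripper_force: 0.3
```

Call:
{"op": "move_arm", "data": {"plan": [{"travel":[0,1.2,-0.2],"rotation":[0.4,0,0]},{"travel":[0,1.3,-0.1],"rotation":[0.4,0,0]},{"travel":[0,1.5,-0.3],"rotation":[0,0,0]},{"travel":[0,1.6,-0.2],"rotation":[0,0,0]}], "jaw": 0.11}}

```text
time_s: 21.72
tcp_pos: [0.5668, -0.0645, 0.1434]
eef_rot: [0.922, -0.057, 0.024, -0.382]
contact_force: [0.4, -0.4, -0.6]
finger_gap: 0.0099
gripper_force: 0.3
```

Call:
{"op": "move_arm", "data": {"plan": [{"travel":[0,1.5,-0.2],"rotation":[0,0,0]},{"travel":[0,1.6,-0.1],"rotation":[0,0,0]},{"travel":[0,1.5,-0.1],"rotation":[0,0,0]},{"travel":[0,1.6,-0.1],"rotation":[0,0,0]},{"travel":[0,0,0],"rotation":[0,0,0]}], "jaw": 0}}

```text
time_s: 22.35
tcp_pos: [0.5662, -0.0691, 0.1393]
eef_rot: [0.922, -0.057, 0.024, -0.382]
contact_force: [0.0, 0.0, -0.5]
finger_gap: 0.0007
gripper_force: 0.3
```

```bash
python3 vfit.py; python3 look.py g
python3 - <<'E'
from traj import *
for th in (60,75,90): O,ax,n=vase(th); print(O,O-40*n,O+40*n)
E
```

```text
tcp h,lat -41.48940307128159 1.3039163527888096 z 0.13939437875355573 [-0.29365168  0.13215814 -0.83397906] 22.4
vase 0.83 [314.1, 194.5, 91.5, 41.4]
 foot h at z 0.03 133.8198141512938 0.9950592044424362
 foot h at z 0.059 134.0658660659068 4.136120344855301
cradle 0.82 [329.3, 225.4, 60.7, 10.5]
cradle 0.55 [265.8, 242.8, 52.2, 71.3]
top [('vase', 0.8, [312.1, 192.5, 91.1, 42.0]), ('cradle', 0.57, [265.4, 244.5, 52.3, 70.5]), ('cradle', 0.52, [329.5, 225.8, 63.8, 9.7]), ('cradle', 0.36, [350.2, 135.0, 32.5, 29.9])]
side [('vase', 0.62, [289.9, 229.5, 30.9, 79.6]), ('vase', 0.47, [371.2, 237.3, 37.7, 53.8]), ('cradle', 0.6, [287.0, 271.1, 10.7, 49.9]), ('cradle', 0.4, [241.4, 245.1, 16.2, 12.0])]
[117.90711469  38.21736016] [97.90711469  3.57634401] [137.90711469  72.85837632]
[114.3182809   49.04253886] [103.9655191   10.40550581] [124.6710427   87.67957191]
[108.04997124  58.57      ] [108.04997124  18.57      ] [108.04997124  98.57      ]
```

View pics/g.png

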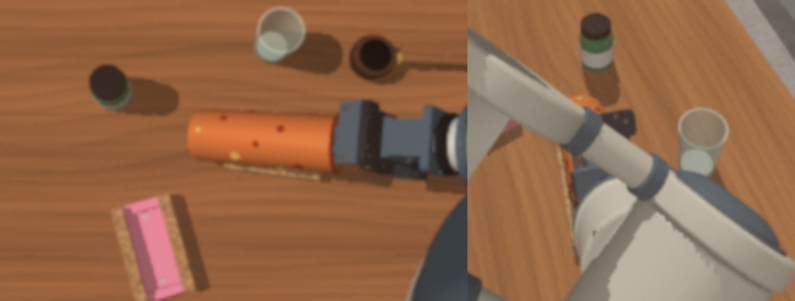

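The vase is at about 60°, resting on the finger, straight over the cradle (crop foot at x≈188, mouth at x≈335). Nothing else has moved.

Call:
{"op": "move_arm", "data": {"plan": [{"travel":[0,3.4,0],"rotation":[0,0,0]},{"travel":[0,3.5,0],"rotation":[0,0,0]},{"travel":[0,3.4,0.1],"rotation":[0,0,0]},{"travel":[0,3.4,0.2],"rotation":[0,0,0]},{"travel":[0,3.4,0.2],"rotation":[0,0,0]},{"travel":[0,3.5,0.3],"rotation":[0,0,0]},{"travel":[0,3.4,0.3],"rotation":[0,0,0]},{"travel":[0,3.4,0.4],"rotation":[0,0,0]},{"travel":[0,3.4,0.5],"rotation":[0,0,0]},{"travel":[0,3.4,0.5],"rotation":[0,0,0]},{"travel":[0,3.4,0.6],"rotation":[0,0,0]},{"travel":[0,3.4,0.6],"rotation":[0,0,0]},{"travel":[0,3.4,0.7],"rotation":[0,0,0]},{"travel":[0,3.4,0.8],"rotation":[0,0,0]},{"travel":[0,3.3,0.8],"rotation":[0,0,0]},{"travel":[0,3.4,0.8],"rotation":[0,0,0]},{"travel":[0,3.3,1],"rotation":[0,0,0]},{"travel":[0,3.3,1],"rotation":[0,0,0]},{"travel":[0,0,0],"rotation":[0,0,0]}]}}

```text
time_s: 25.18
tcp_pos: [0.5616, -0.1059, 0.0897]
eef_rot: [0.922, -0.057, 0.024, -0.382]
contact_force: [0.1, -1.2, 0.1]
finger_gap: 0.0006
gripper_force: 0.7
```

```bash
python3 vfit.py
```

```text
tcp h,lat -78.48710943746912 1.7198609210492626 z 0.08990044318948848 [-0.12317572 -1.58250402 -0.08480681] 25.225
vase 0.79 [318.4, 194.5, 94.3, 43.0]
 foot h at z 0.03 117.9586922077802 1.8917936752526299
 foot h at z 0.059 118.69413328334618 5.00518639902818
vase 0.4 [333.6, 223.2, 58.3, 14.4]
 foot h at z 0.03 76.79128580005079 42.594362019636684
 foot h at z 0.059 78.79693225908456 44.451891769681346
cradle 0.83 [264.5, 244.0, 56.6, 69.3]
cradle 0.51 [330.4, 229.4, 64.4, 7.2]
cradle 0.32 [349.4, 134.8, 34.3, 33.4]
```

Call:
{"op": "move_arm", "data": {"plan": [{"travel":[0,3.3,1],"rotation":[0,0,0]},{"travel":[0,3.3,1.1],"rotation":[0,0,0]},{"travel":[0,3.3,1.2],"rotation":[0,0,0]},{"travel":[0,3.3,1.2],"rotation":[0,0,0]},{"travel":[0,3.2,1.3],"rotation":[0,0,0]},{"travel":[0,3.2,1.3],"rotation":[0,0,0]},{"travel":[0,3.2,1.4],"rotation":[0,0,0]},{"travel":[0,3.2,1.4],"rotation":[0,0,0]},{"travel":[0,3.1,1.5],"rotation":[0,0,0]},{"travel":[0,3.1,1.6],"rotation":[0,0,0]},{"travel":[0,3.1,1.6],"rotation":[0,0,0]},{"travel":[0,3.1,1.6],"rotation":[0,0,0]},{"travel":[0,3,1.6],"rotation":[0,0,0]},{"travel":[0,0,0],"rotation":[0,0,0]}]}}

```text
time_s: 27.08
tcp_pos: [0.5595, -0.1223, 0.0479]
eef_rot: [0.922, -0.057, 0.024, -0.382]
contact_force: [-0.1, -0.5, 0.3]
finger_gap: 0.0004
gripper_force: 0.0
```

```bash
python3 vfit.py; python3 look.py i
```

```text
tcp h,lat -95.11158431493244 1.9172623142307486 z 0.04805898052757896 [ 0.27939959 -0.07645627 -0.05362414] 27.125
vase 0.71 [318.1, 193.8, 95.0, 47.5]
 foot h at z 0.03 113.92211602917043 14.461454997296949
 foot h at z 0.059 114.7821041976979 17.187015382996652
cradle 0.89 [266.2, 244.7, 52.6, 67.1]
cradle 0.68 [329.1, 225.0, 64.8, 15.1]
top [('vase', 0.92, [318.1, 194.1, 97.4, 45.1]), ('cradle', 0.83, [266.1, 246.3, 52.3, 70.6]), ('cradle', 0.81, [330.9, 226.3, 60.5, 9.7]), ('cradle', 0.74, [251.9, 167.8, 28.2, 26.7])]
side [('vase', 0.63, [285.5, 233.4, 50.0, 74.9]), ('cradle', 0.76, [223.9, 218.3, 37.6, 38.7])]
```

View pics/i.png

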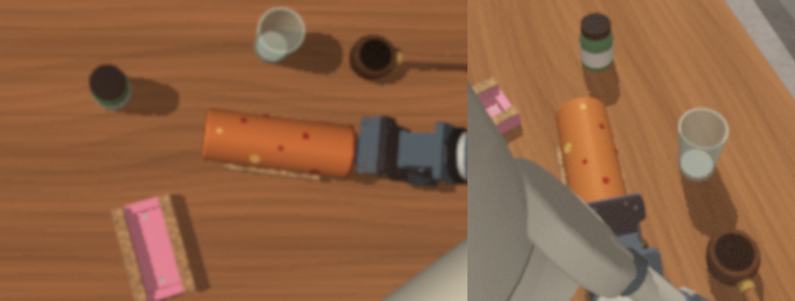

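Call:
{"op": "move_arm", "data": {"plan": [{"travel":[0,3,-3],"rotation":[0,0,0]},{"travel":[0,4,-4],"rotation":[0,0,0]},{"travel":[0,7,-7],"rotation":[0,0,0]},{"travel":[0,10,-10],"rotation":[0,0,0]},{"travel":[0,10,-15],"rotation":[0,0,0]},{"travel":[0,5,-30],"rotation":[0,0,0]},{"travel":[0,0,-50],"rotation":[0,0,0]},{"travel":[0,0,-50],"rotation":[0,0,0]},{"travel":[0,-20,-40],"rotation":[0,0,0]},{"travel":[0,0,0],"rotation":[0,0,0]},{"travel":[0,0,0],"rotation":[0,0,0]}]}}

```text
time_s: 28.9
tcp_pos: [0.5393, -0.2827, 0.1822]
eef_rot: [0.922, -0.058, 0.024, -0.382]
contact_force: [0.5, 0.2, -0.8]
finger_gap: 0.0004
gripper_force: 0.0
```

```bash
cat > fin.py <<'E'
from m import *
P={c:bot.read_camera(c) for c in('top','side')}
def lay(x,y,yaw):
    u=np.array([np.cos(yaw),np.sin(yaw)]);n=np.array([-u[1],u[0]]); t=np.linspace(0,2*np.pi,40)
    return [[*(np.array([x,y])-a*u+.04*np.cos(k)*n),.0586+.04*np.sin(k)] for a in(0,.22) for k in t]
for c in P:
    p=P[c]; vs=[(p,r['region']) for r in bot.outline_of('vase',p)[:1]]
    f=fit(lay,[.5845,.08,1.457],vs,[.008,.008,.05]) if vs else None
    print(c,f,[(round(r['conf'],2),r['bbox']) for r in bot.outline_of('cradle',p)])
    if f:
        d=f[0][:2]-[.5722,-.028]; u=np.array([np.cos(1.4576),np.sin(1.4576)]); print('vase in cradle',d@u,d@[-u[1],u[0]])
a=cv2.resize(P['top']['color'][170:260,280:440],(480,270),interpolation=2); b=cv2.resize(P['side']['color'][200:380,250:410],(304,342),interpolation=2)
a=np.vstack([a,np.zeros((72,480,3),np.uint8)])
cv2.imwrite('pics/fin.png',cv2.cvtColor(np.hstack([a,b]),cv2.COLOR_RGB2BGR))
E
python3 fin.py
```

```text
top (array([0.5858, 0.0831, 1.4444]), np.float64(0.974)) [(0.78, [331.1, 226.4, 60.0, 10.6]), (0.63, [265.9, 241.3, 56.0, 70.8])]
vase in cradle 0.11192515937832305 -0.0009636898551815575
side (array([0.5854, 0.0827, 1.4436]), np.float64(0.978)) [(0.89, [286.8, 268.2, 57.8, 71.3]), (0.64, [176.6, 215.7, 82.5, 69.3])]
vase in cradle 0.1114825374275163 -0.0006114316989041033
```

View pics/fin.png

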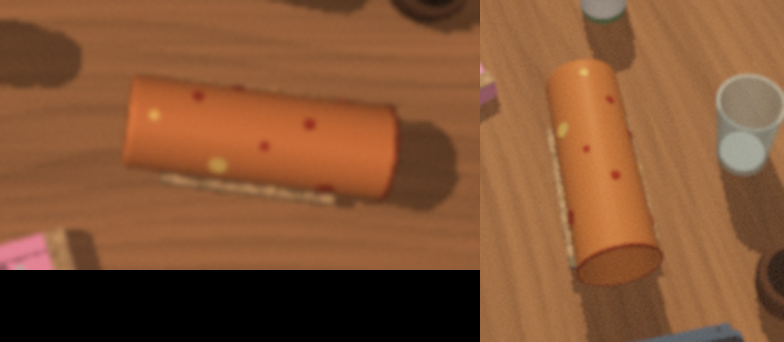

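The vase lies along both rails: foot about 37 mm past the stop, off-centre by about 1 mm, and under 1° off the rails' line. The gripper is well clear of it.

```bash
python3 -c "
from cell import bot
print(bot.sign_off())"
```

```text
the job is handed in; nothing more can be done
None
```

The vase lies in the cork-lined cradle, lowered under support all the way, with its foot about 37 mm past the stop and its mouth overhanging the other end; the job is handed in at about 29 s, but no verdict came back.

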